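# Walk the bench power pack back into its bay

### The job

Walk the heavy green power pack away from you, straight on into its taped bay, until its back stands square against the dark wooden backboard, by pushing on its two orange corner guards in turn. Go in short steps so that it never swings 25 degrees or more away from square to the backboard, keep it flat on its feet, and do not touch its front panel with the meter and knobs. Leave the grey pack where it is.

Things in the scene. Friction and masses are not known exactly. Their poses are not given: they have to be found in the camera images.
- green_pack: Loose green case, 0.9 kg, 110 mm deep (x), 200 wide (y), 64 high, on four small feet. Origin: centre of underside, bench level; x from its front panel to its flat back (back at x +55), y left, z up. Two orange guards on the near side, centred at y +82.5 and -82.5, each 35 wide, push face at x -75, 10 to 44 above the bench; orange straps above them. Pushing one advances it and turns the pack.
- green_pack_panel: The aluminium panel, 126 mm wide, on the green pack's near side between the guards, with round white meter, black knob and two sockets; at most 70 from the pack's origin towards the robot, so 5 behind the guards' push faces or more. Not to be touched. Origin and axes are the green pack's.
- grey_pack: A second pack of the same shape, grey with black guards, in front of the other bay (either may be left or right). Origin and axes as for the green pack. Leave it alone.
- backboard: Dark wood board fixed beyond the packs, 620 mm long (y), 22 thick, 40 high. Origin: foot of the middle of its near face; x square to it, away from the packs, y along it to the left. Flat yellow tapes run from it towards the robot at y -290, 0, +290: two bays, centres y +145 and -145. A pack fully home has its origin at x -55 and its axes along the board's.
There are look-alikes about, which are no part of the job. Of the things that look like the green_pack, the larger one is meant.

How it is judged (in metres and radians):
At the end, for the whole second after the job is handed in: The green pack stands still and flat, its back within 12 mm of the backboard (at its middle) and square to it within 10 degrees, its centre within 45 mm of the middle of a bay along the board (x of green_pack in the frame of backboard above -0.067 m and angle between the x axis of green_pack and the x axis of backboard, either way round below 0.175 rad and angle between green_pack's own z axis and vertical below 0.05 rad and (y of green_pack in the frame of backboard between 0.1 and 0.19 m or y of green_pack in the frame of backboard between -0.19 and -0.1 m) and linear speed of green_pack below 0.01 m/s); the robot touches nothing.
It fails at once if the green pack swung 25 degrees or more from square to the backboard (angle between the x axis of green_pack and the x axis of backboard, either way round above 0.436 rad).
It fails at once if the green pack was tipped up off its feet (over 10 degrees) (angle between green_pack's own z axis and vertical above 0.175 rad).
It fails at once if the front panel of the green pack was touched (contact force between any of the fingers, the arm and green_pack_panel above 1 N).
It fails at once if the grey pack was moved more than 15 mm (distance of grey_pack from where it was at the start of the episode above 0.015 m).
It also fails if it takes over 48 s, if anything falls off the work surface, if the arm or the gripper's body presses on something with over 40 N, if the wrist force passes 120 N, or if a joint passes its speed limit or range.

### The arm

A 6-joint arm with a two-finger parallel gripper is mounted at the origin on the work surface. World frame = base frame: x ahead of the robot, y to its left, z up, the work surface at z = 0. Lengths are in mm, angles in degrees, forces in N, time in s.
With the tool pointing down it reaches from about 350 to 850 mm from the base axis. Payload 8.1 kg.
Tool frame: the origin (TCP) lies at the very end of the fingers, on their centre line; the grasp point (between the pads) lies 19 mm behind it; z points along the fingers, y is the direction in which the jaws open and shut (so a half turn about z gives the same grasp; the last joint's range is limited). The gripper opens to 85 mm and grips with 20 to 120 N. Pads are 22 mm wide; open, the fingers measure 114 mm over their backs; the gripper's body (76 mm by 85 mm) begins 54 mm behind the grasp point. The pads swing forward as they close: fully open they stand 13 mm farther back than shut.
Start: joints at [-72.101, 7.471, 85.268, -0, 87.261, -4.893], TCP at [232.455, -553.146, 231.292] pointing down, gripper open.
Joint ranges: [-169.43, 169.43], [-51.17, 129.36], [1.28, 143.12], [-76.62, 256.62], [0, 156.53], [-152.29, 152.29]. Speed limits (degrees/s): [136.94, 136.94, 159.86, 180, 180, 180].

### API

Orientations are given as [roll, pitch, yaw] about the fixed x, y, z axes, in that order (R = Rz(yaw) Ry(pitch) Rx(roll)).
In Python, from bench import r, eyes gives the robot as it stands. The module is installed in compiled form; this text tells all that it offers.
- The arm moves only by the tool play_rows, never from a script. Its argument "deltas" is a list of rows, each a list of 3 entries, a list of its own where there are three numbers: the shift along the tool's x, y, z in m, then the turn, a rotation vector about the tool's x, y, z in rad, then the closure, from 0 (fully open) to 1 (shut). A call has 1 to 8 rows; each row shifts and turns the pose as measured when the row begins, along the tool's axes as they then stand; what a row does not reach is not made up. A row lasts 1/8 s, in which the tool goes at most 62.5 mm and 10.7 degrees, less where a joint would pass 70% of its speed; a pose out of reach is approached as far as the arm can. A call with a gripper value outside its range is refused whole. The fingers move at their own pace and stop on an object; "force" is the grip in N (left out, the last holds). Time passes only in rows, so rows that do not move let the fingers close. It gives the time, the measured TCP pose, the force and the opening at its end, in the units of the state.
- r.sense(): the state, without advancing time (a new reading comes with each control period).
- eyes.snapshot(name): name is "side" or "top" or "wrist"; returns the picture (384x512x3 uint8, red, green, blue); there is no depth.
- eyes.get_calibration(name): a dict with "mtx" (3x3 intrinsics, pixels), "R" (3x3) and "t" (3): a world point X has camera coordinates R X + t; the wrist camera has in their place "T_tool_cam" (4x4, takes a point from camera to tool coordinates, whose origin is the TCP and whose axes are the flange's). Camera axes: x right, y down, z forward; pixel columns grow to the right and rows downward; lengths in mm; the calibration is good to about 2 mm. A picture is of the moment at which its call begins: read the wrist's pose just before it. get_calibration takes no time and is no camera call.
- r.hand_in(): hands the job in, once; it reports no verdict.
The state is a dict: "time": time; "joint_pos": joint angles; "qd": joint speeds; "joint_efforts": joint torques, N m; "tool_pos": TCP position; "tcp_rot": TCP orientation; "ft_force": force on the tool from outside, world axes, zero at the start; "wrist_torque": the same for the moment, N m; "finger_gap": finger opening in mm.
Only numpy, scipy, OpenCV 4.12 (cv2) and the standard library are available. Lean on these libraries where they do the work, as an engineer would, in place of code of your own. Each camera call takes 0.05 s, during which the arm holds its last target. There are 200 camera calls.

## Working session

There is one attempt and no reset: what is moved stays moved. The work goes in short steps, Python scripts to look and compute and a tool call to move; the robot and the scene stay as the last step left them, time stands still between calls to the robot, and variables do not carry over. Pictures are saved under pics/ and viewed, about 8 in all and at most 12, crops included, and the job is handed in when it is done.

Besides the shell and the picture viewer there is one more tool, called after "Call:" by a JSON object that holds its "method" and its "body", one argument or row to a line. play_rows: Moves the arm, as the interface text tells. Its arguments: {"type":"object","properties":{"deltas":{"type":"array"},"force":{"type":"number"}},"required":["deltas"]}

```bash
mkdir -p pics; python3 - <<'E'
from bench import r,eyes
import cv2,json
s=r.sense();print({k:s[k] for k in("time","tool_pos","tcp_rot","ft_force","finger_gap")})
for n in("top","side"):
    cv2.imwrite(f"pics/{n}0.png",cv2.cvtColor(eyes.snapshot(n),cv2.COLOR_RGB2BGR))
    print(n,eyes.get_calibration(n))
E
```

```text
{'time': 0.0, 'tool_pos': array([ 232.28275937, -552.60161945,  230.23419687]), 'tcp_rot': array([-1.79891515e+02, -1.02991703e-02,  2.27898110e+01]), 'ft_force': array([-0.04896968,  0.1774398 ,  0.39413722]), 'finger_gap': 85.260455593231}
top {'mtx': array([[377.14330508,   0.        , 257.54423045],
       [  0.        , 377.14330508, 199.4851121 ],
       [  0.        ,   0.        ,   1.        ]]), 'R': array([[ 0.02593629, -0.9996552 , -0.00409645],
       [-0.99521459, -0.02543447, -0.09434514],
       [ 0.09420842,  0.00652381, -0.99553112]]), 't': array([ 27.30434872, 509.30226267, 909.47492364])}
side {'mtx': array([[373.26323516,   0.        , 250.21226692],
       [  0.        , 373.26323516, 193.49135339],
       [  0.        ,   0.        ,   1.        ]]), 'R': array([[-9.90818292e-01, -1.35199515e-01, -4.51548919e-04],
       [-9.10163089e-02,  6.69481102e-01, -7.37232043e-01],
       [ 9.99757178e-02, -7.30421895e-01, -6.75639483e-01]]), 't': array([485.1438133 ,  40.75678358, 704.0113365 ])}
```

View pics/top0.png

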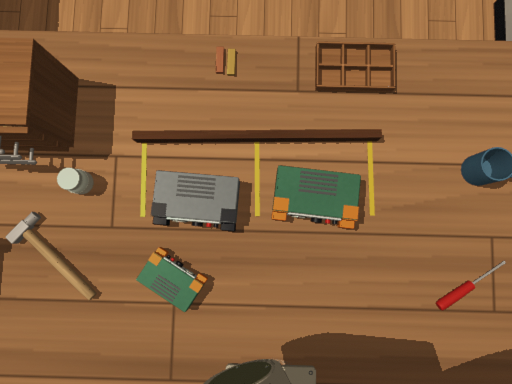

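View pics/side0.png

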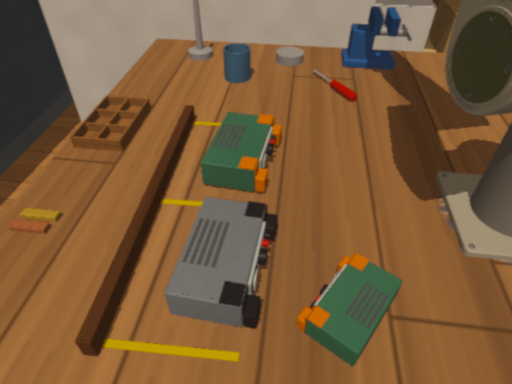

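The candidates in the top view are the large green pack at (317,195), the small green look-alike at (172,280), and the grey pack at (197,199). I choose the large one, which faces the right bay. I'll check it in a close crop.

```bash
python3 - <<'E'
import cv2
i=cv2.imread("pics/top0.png")[120:240,245:390]
cv2.imwrite("pics/c0.png",cv2.resize(i,None,fx=5,fy=5,interpolation=cv2.INTER_CUBIC))
E
```

```text
(no output)
```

View pics/c0.png

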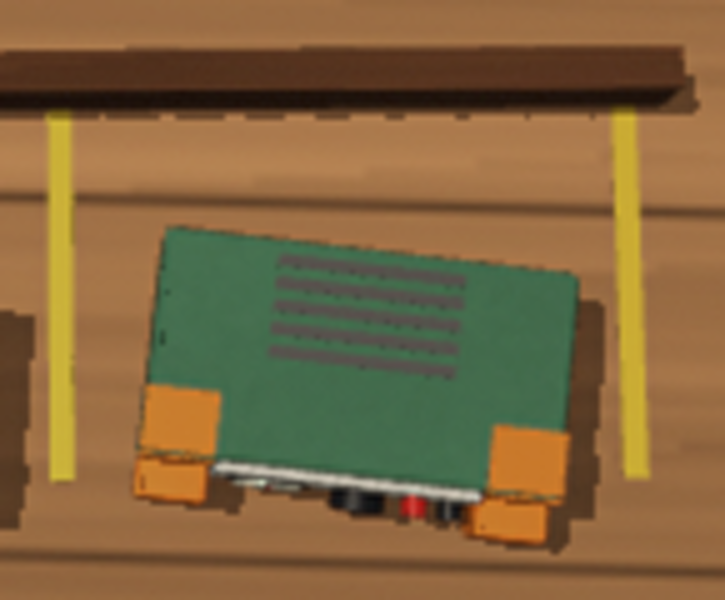

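The crop shows the large green pack with its two orange guards, at crop px (170,475) and (508,520). The panel sits between them and its back faces the board. The board foot is at the tape tops, (60,112) and (623,108). Next I'll fit the poses.

```bash
cat > h.py <<'E'
import numpy as np,cv2
from scipy.optimize import minimize
from bench import r,eyes
C=eyes.get_calibration("top");K,R,t=C["mtx"],C["R"],C["t"]
def ray(u,v,z):
    o=-R.T@t; d=R.T@np.linalg.solve(K,[u,v,1.]); return o+d*(z-o[2])/d[2]
def proj(P): return cv2.projectPoints(np.float64(P),cv2.Rodrigues(R)[0],t,K,None)[0][:,0]
L=np.array([[x,y,z] for x in(-55,55) for y in(-100,100) for z in(4,64)]+[[-75,y,z] for y in(-100,100) for z in(10,44)],float)
def mask(im):
    h=cv2.cvtColor(im,cv2.COLOR_RGB2HSV)
    m=cv2.inRange(h,(50,70,40),(90,255,255))|cv2.inRange(h,(8,190,120),(18,255,255))
    return m
def sil(p,S=4):
    c,s=np.cos(p[2]),np.sin(p[2]);W=L@np.array([[c,s,0],[-s,c,0],[0,0,1]])+[p[0],p[1],0]
    m=np.zeros((384*S,512*S),np.uint8)
    cv2.fillConvexPoly(m,cv2.convexHull(np.int32(np.round(((proj(W)+.5)*S)*16))),255,shift=4);return m
def fit(im,p0,S=4):
    m=mask(im);c=proj([[p0[0],p0[1],30]])[0]
    roi=np.zeros_like(m);cv2.circle(roi,tuple(int(a) for a in c),75,255,-1);m&=roi
    n,l,st,_=cv2.connectedComponentsWithStats(m);m=np.where(np.isin(l,[i for i in range(1,n) if st[i,4]>60]),m,0).astype(np.uint8)
    # hull fills panel
    pts=cv2.findNonZero(m);f=np.zeros_like(m);cv2.fillConvexPoly(f,cv2.convexHull(pts),255)
    f=cv2.resize(f,None,fx=S,fy=S,interpolation=cv2.INTER_CUBIC)>127
    cost=lambda q:np.sum((sil(q*[1,1,.01])>0)!=f)/S/S
    q=np.array([p0[0],p0[1],p0[2]*100])
    for k in(8,2): 
        o=minimize(cost,q,method="Nelder-Mead",options=dict(initial_simplex=np.vstack([q]+[q+k*e for e in np.eye(3)]),xatol=.05,fatol=.1));q=o.x
    return q*[1,1,.01],o.fun,f.sum()/S/S
B0=ray(257,142.3,0);B1=ray(369.4,141.5,0)
def boardpose(p):
    y=(B0-B1)[:2];y/=np.linalg.norm(y);x=np.array([y[1],-y[0]]);d=np.array(p[:2])-B0[:2]
    return d@x,d@y,np.degrees(p[2]-np.arctan2(x[1],x[0]))
def guards(p):
    c,s=np.cos(p[2]),np.sin(p[2]);return [(p[0]-75*c-y*s,p[1]-75*s+y*c) for y in(82.5,-82.5)]
def look(p0,name=None):
    im=eyes.snapshot("top")
    if name: cv2.imwrite(f"pics/{name}.png",cv2.cvtColor(im,cv2.COLOR_RGB2BGR))
    p,c,a=fit(im,p0);print("pack",p.round(3),"cost",round(c),"area",round(a),"board",np.round(boardpose(p),1),"guards L,R",np.round(guards(p),1).tolist())
    s=r.sense();print(round(s["time"],2),s["tool_pos"].round(1),s["tcp_rot"].round(1),s["ft_force"].round(1));return p
E
python3 - <<'E'
from h import *
print(B0,B1,np.linalg.norm(B0-B1))
a,b=ray(245+166/5,120+228/5,64),ray(245+580/5,120+273/5,64);print(a,b,np.linalg.norm(a-b))
look([(a+b)[0]/2-55,(a+b)[1]/2,np.arctan2((a-b)[1],(a-b)[0])-np.pi/2])
E
```

```text
[658.64380765  45.80529532   0.        ] [ 667.94993824 -243.38604305    0.        ] 289.3410345165698
[587.20933956  -7.07902527  64.        ] [ 570.46229638 -204.61306229   64.        ] 198.2426776380823
pack [ 5.26434e+02 -1.00580e+02 -9.20000e-02] cost 96 area 4682 board [-136.8 -142.1   -7.1] guards L,R [[459.3, -11.5], [444.2, -175.8]]
0.15 [ 232.3 -552.8  230.5] [-179.9   -0.    22.8] [-0.2 -0.3  0.7]
```

The measured sizes agree: 289 against 290 mm between the tapes, and 198 against 200 mm along the back. The pack is 82 mm short of home and swung -7.1°, so the right guard gets pushed first.

Call:
{"method": "play_rows", "body": {
  "deltas": [
    [[0, 0, 0], [0, 0, 0.133], 1],
    [[0, 0, 0], [0, 0, 0.133], 1],
    [[0, 0, 0], [0, 0, 0.133], 1],
    [[0, 0, 0], [0, 0, 0], 1]
  ],
  "force": 60
}}

```text
time: 0.65
tool_pos: [232.0, -551.8, 228.6]
tcp_rot: [-179.7, 0.1, -0.7]
ft_force: [-0.3, 0.0, 0.1]
finger_gap: 12.0
```

Call:
{"method": "play_rows", "body": {
  "deltas": [
    [[0.021, -0.047, 0], [0, 0, 0], 1],
    [[0.021, -0.047, 0], [0, 0, 0], 1],
    [[0.021, -0.047, 0], [0, 0, 0], 1],
    [[0.021, -0.047, 0], [0, 0, 0], 1],
    [[0.021, -0.047, 0], [0, 0, 0], 1],
    [[0.021, -0.047, 0], [0, 0, 0], 1],
    [[0.021, -0.047, 0], [0, 0, 0], 1],
    [[0.021, -0.047, 0], [0, 0, 0], 1]
  ]
}}

```text
time: 1.65
tool_pos: [402.6, -167.0, 228.6]
tcp_rot: [-179.7, 0.0, 0.6]
ft_force: [0.7, -0.0, -0.2]
finger_gap: -0.1
```

Call:
{"method": "play_rows", "body": {
  "deltas": [
    [[0, 0.011, 0.05], [0, 0, 0], 1],
    [[0, 0, 0.055], [0, 0, 0], 1],
    [[0, 0, 0.055], [0, 0, 0], 1],
    [[0, 0, 0.035], [0, 0, 0], 1],
    [[0, 0, 0.012], [0, 0, 0], 1],
    [[0, 0, 0], [0, 0, 0], 1]
  ]
}}

```text
time: 2.4
tool_pos: [406.8, -173.0, 18.9]
tcp_rot: [-179.8, -0.3, 2.3]
ft_force: [0.4, -0.2, 0.5]
finger_gap: -0.2
```

```bash
python3 - <<'E'
from h import *
look([526,-100.6,-.092],"a1")
i=cv2.imread("pics/a1.png")[120:270,220:400]
cv2.imwrite("pics/a1c.png",cv2.resize(i,None,fx=4,fy=4,interpolation=cv2.INTER_CUBIC))
E
```

```text
pack [ 5.26449e+02 -1.00254e+02 -9.00000e-02] cost 116 area 4658 board [-136.8 -141.7   -7. ] guards L,R [[459.1, -11.4], [444.4, -175.7]]
2.45 [ 407.4 -173.3   19.7] [-179.9   -0.4    2.3] [0.3 0.1 0.4]
```

View pics/a1c.png

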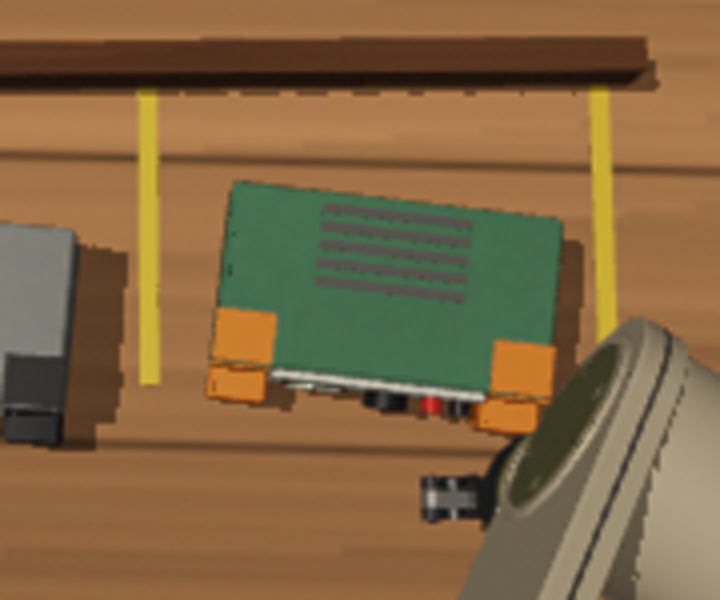

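The crop shows the gripper's shut linkage sticking out towards the panel side, at about crop (450,497). I need its height before pushing next to the panel, so I'll check the side view.

```bash
python3 - <<'E'
from h import *
im=cv2.cvtColor(eyes.snapshot("side"),cv2.COLOR_RGB2BGR)
D=eyes.get_calibration("side")
P=[[407,-173,z] for z in(19,49,79,109)]+[[407,-123,z] for z in (49,69,79,89)]
p=cv2.projectPoints(np.float64(P),cv2.Rodrigues(D["R"])[0],D["t"],D["mtx"],None)[0][:,0];print(p.round(1))
x0,y0=200,70
o=cv2.resize(im[y0:y0+120,x0:x0+150],None,fx=5,fy=5,interpolation=cv2.INTER_CUBIC)
for i,q in enumerate(p):
    cv2.circle(o,tuple(int(v) for v in (q+.5-[x0,y0])*5),4,(255,0,255) if i<4 else (255,255,0),-1)
cv2.imwrite("pics/s1.png",o)
E
```

```text
[[296.  138.6]
 [297.1 127.5]
 [298.3 115.7]
 [299.5 103.4]
 [296.1 140. ]
 [296.9 132.1]
 [297.3 128.1]
 [297.7 124. ]]
```

View pics/s1.png

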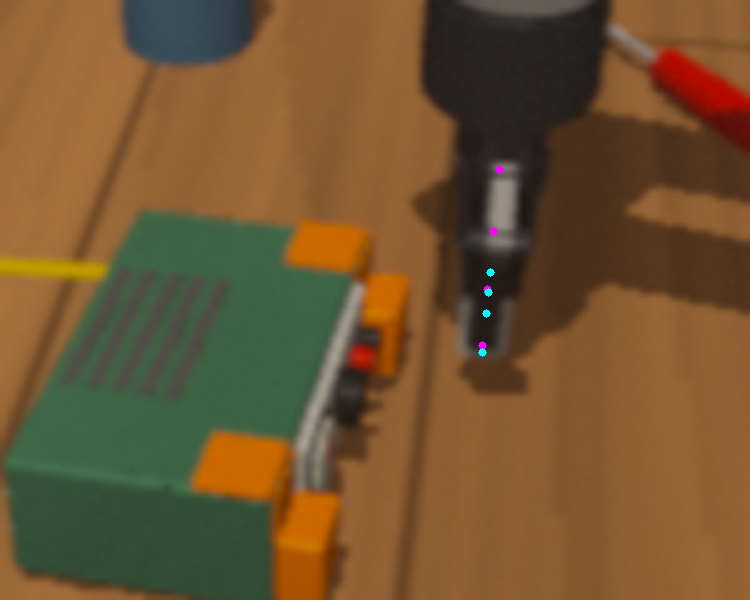

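The elbow's underside is at about z 90 or higher, well above the 64 mm pack, so pushing low is safe. Now I'll push the right guard.

Call:
{"method": "play_rows", "body": {
  "deltas": [
    [[0.018, 0.006, 0], [0, 0, 0.02], 1],
    [[0.007, 0, 0], [0, 0, 0.02], 1],
    [[0.006, 0, 0], [0, 0, 0], 1],
    [[0.006, 0, 0], [0, 0, 0], 1],
    [[0.006, 0, 0], [0, 0, 0], 1],
    [[0.006, 0, 0], [0, 0, 0], 1],
    [[0.006, 0, 0], [0, 0, 0], 1],
    [[0, 0, 0], [0, 0, 0], 1]
  ]
}}

```text
time: 3.5
tool_pos: [466.8, -180.7, 25.2]
tcp_rot: [179.9, -0.6, 0.0]
ft_force: [-0.6, 0.1, -0.6]
finger_gap: 0.0
```

```bash
python3 -c "
from h import *
look([533,-100,-.03])"
```

```text
pack [ 5.4846e+02 -9.1090e+01  5.9000e-02] cost 545 area 4204 board [-114.5 -133.3    1.6] guards L,R [[468.7, -13.2], [478.5, -177.9]]
3.55 [ 466.8 -180.6   25.2] [179.9  -0.6   0. ] [ 0.2 -0.1  0.9]
```

Call:
{"method": "play_rows", "body": {
  "deltas": [
    [[0.006, 0, 0.002], [0, 0, 0], 1],
    [[0.006, 0, 0.002], [0, 0, 0], 1],
    [[0, 0, 0], [0, 0, 0], 1],
    [[-0.025, 0, 0], [0, 0, 0], 1],
    [[-0.03, 0, 0], [0, 0, 0], 1],
    [[0, -0.04, 0], [0, 0, 0], 1],
    [[0, -0.055, 0], [0, 0, 0], 1],
    [[0, -0.06, 0], [0, 0, 0], 1]
  ]
}}

```text
time: 4.55
tool_pos: [426.2, -25.9, 23.1]
tcp_rot: [179.8, -1.2, -0.5]
ft_force: [1.4, 0.0, 1.4]
finger_gap: 0.3
```

```bash
python3 -c "
from h import *
look([550,-91,.08],'a2')"
```

```text
pack [ 5.55094e+02 -8.99930e+01  1.35000e-01] cost 630 area 4109 board [-107.9 -132.4    5.9] guards L,R [[469.7, -18.4], [491.9, -181.8]]
4.6 [425.4 -19.1  22.6] [-180.    -1.1   -0.3] [ 0.1  5.  -0.5]
```

```bash
python3 - <<'E'
from h import *
im=cv2.cvtColor(cv2.imread("pics/a2.png"),cv2.COLOR_BGR2RGB)
m=mask(im)
b=im.copy();e=cv2.Canny(cv2.resize(sil(np.array([555.1,-90,.135])),(512,384)),50,150);b[e>0]=[255,0,255]
o=np.hstack([b[110:270,220:400],cv2.merge([m]*3)[110:270,220:400]])
cv2.imwrite("pics/a2c.png",cv2.resize(o,None,fx=2.2,fy=2.2)[...,::-1])
E
```

```text
(no output)
```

View pics/a2c.png

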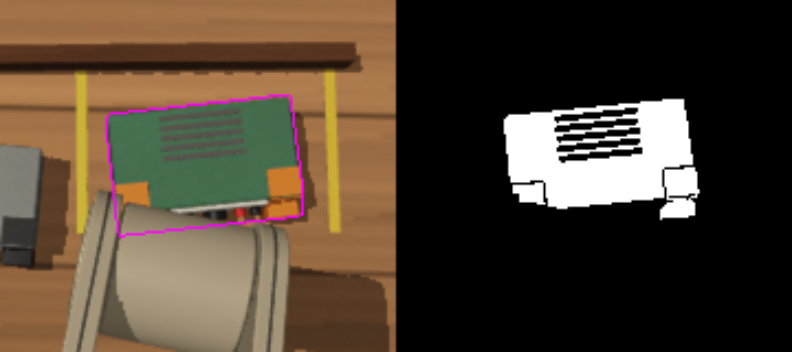

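Call:
{"method": "play_rows", "body": {
  "deltas": [
    [[0.015, -0.003, 0.002], [0, 0, 0], 1],
    [[0.012, 0, 0], [0, 0, 0], 1],
    [[0.007, 0, 0], [0, 0, 0], 1],
    [[0.007, 0, 0], [0, 0, 0], 1],
    [[0.007, 0, 0], [0, 0, 0], 1],
    [[0.007, 0, 0.002], [0, 0, 0], 1],
    [[0.007, 0, 0], [0, 0, 0], 1],
    [[0.005, 0, 0], [0, 0, 0], 1]
  ]
}}

```text
time: 5.6
tool_pos: [489.4, -15.8, 17.4]
tcp_rot: [-179.7, -0.4, -0.3]
ft_force: [-5.3, 2.4, 2.4]
finger_gap: -0.2
```

```bash
python3 - <<'E'
s=open("h.py").read()
s=s.replace("""    cost=lambda q:np.sum((sil(q*[1,1,.01])>0)!=f)/S/S""","""    hs=cv2.cvtColor(im,cv2.COLOR_RGB2HSV);g=cv2.inRange(hs,(0,0,0),(179,95,255));g=cv2.dilate(cv2.morphologyEx(g,cv2.MORPH_OPEN,np.ones((5,5))),np.ones((7,7)))
    ok=cv2.resize(g,None,fx=S,fy=S,interpolation=cv2.INTER_NEAREST)==0
    cost=lambda q:np.sum(((sil(q*[1,1,.01])>0)!=f)&(ok|f))/S/S""")
open("h.py","w").write(s)
from h import *
fit_im=cv2.cvtColor(cv2.imread("pics/a2.png"),cv2.COLOR_BGR2RGB)
p,c,a=fit(fit_im,[555,-90,.1]);print("a2",p,c,boardpose(p))
look([565,-91,.0],"a3")
E
```

```text
a2 [ 5.54332086e+02 -8.97232796e+01  1.30473202e-01] 69.5625 (np.float64(-108.61678487787366), np.float64(-132.10345892589166), np.float64(5.632430903432126))
pack [ 5.73747e+02 -9.56950e+01 -4.00000e-03] cost 53 area 2872 board [ -89.4 -138.7   -2.1] guards L,R [[499.1, -12.9], [498.4, -177.9]]
5.65 [490.  -15.9  17.5] [-179.7   -0.4   -0.3] [-2.6  1.3 -1.6]
```

Call:
{"method": "play_rows", "body": {
  "deltas": [
    [[0.006, 0, 0], [0, 0, 0], 1],
    [[0.006, 0, 0], [0, 0, 0], 1],
    [[0, 0, 0], [0, 0, 0], 1],
    [[-0.025, 0, 0], [0, 0, 0], 1],
    [[-0.03, 0, 0], [0, 0, 0], 1],
    [[0, 0.045, 0], [0, 0, 0], 1],
    [[0, 0.06, 0], [0, 0, 0], 1],
    [[0, 0.055, 0], [0, 0, 0], 1]
  ]
}}

```text
time: 6.65
tool_pos: [445.4, -180.6, 17.0]
tcp_rot: [-179.8, -0.6, -0.2]
ft_force: [0.8, -0.1, 0.7]
finger_gap: 0.1
```

```bash
python3 -c "
from h import *
look([579,-96,-.06])"
```

```text
pack [ 5.83715e+02 -9.99640e+01 -6.30000e-02] cost 126 area 4624 board [ -79.6 -143.3   -5.5] guards L,R [[514.1, -12.9], [503.7, -177.6]]
6.7 [ 445.9 -187.    18. ] [179.9  -0.7  -0.3] [-1.5 -4.8  1.4]
```

Call:
{"method": "play_rows", "body": {
  "deltas": [
    [[0.022, -0.005, 0], [0, 0, 0], 1],
    [[0.02, 0, 0], [0, 0, 0], 1],
    [[0.006, 0, 0], [0, 0, 0], 1],
    [[0.006, 0, 0], [0, 0, 0], 1],
    [[0.006, 0, 0], [0, 0, 0], 1],
    [[0.006, 0, 0], [0, 0, 0], 1],
    [[0.006, 0, 0], [0, 0, 0], 1],
    [[0, 0, 0], [0, 0, 0], 1]
  ]
}}

```text
time: 7.7
tool_pos: [514.5, -189.6, 18.7]
tcp_rot: [179.6, -0.4, -0.7]
ft_force: [1.4, -0.2, 0.6]
finger_gap: 0.3
```

```bash
python3 -c "
from h import *
look([590,-96,.02])"
```

```text
pack [ 5.97734e+02 -9.53770e+01  4.10000e-02] cost 165 area 4148 board [ -65.4 -139.2    0.5] guards L,R [[519.4, -16.0], [526.2, -180.9]]
7.75 [ 514.3 -189.5   18.7] [179.7  -0.4  -0.7] [ 0.2 -0.3 -1. ]
```

Call:
{"method": "play_rows", "body": {
  "deltas": [
    [[0.005, -0.003, 0], [0, 0, 0], 1],
    [[0.005, 0, 0], [0, 0, 0], 1],
    [[0, 0, 0], [0, 0, 0], 1],
    [[-0.025, 0, 0], [0, 0, 0], 1],
    [[-0.02, 0, 0], [0, 0, 0], 1],
    [[0, -0.05, 0], [0, 0, 0], 1],
    [[0, -0.06, 0], [0, 0, 0], 1],
    [[0, -0.055, 0], [0, 0, 0], 1]
  ]
}}

```text
time: 8.75
tool_pos: [484.0, -19.9, 19.0]
tcp_rot: [179.6, -0.9, -1.1]
ft_force: [0.9, 0.2, -0.3]
finger_gap: -0.1
```

```bash
python3 -c "
from h import *
look([602,-95,.07])"
```

```text
pack [ 6.02521e+02 -9.14770e+01  9.40000e-02] cost 52 area 3411 board [ -60.5 -135.4    3.5] guards L,R [[520.1, -16.4], [535.6, -180.6]]
8.8 [483.5 -14.1  18.7] [179.8  -0.8  -1. ] [-0.3  5.8 -0.4]
```

Call:
{"method": "play_rows", "body": {
  "deltas": [
    [[0.015, 0, 0], [0, 0, 0], 1],
    [[0.008, 0, 0], [0, 0, 0], 1],
    [[0.004, 0, 0], [0, 0, 0], 1],
    [[0.004, 0, 0], [0, 0, 0], 1],
    [[0.004, 0, 0], [0, 0, 0], 1],
    [[0, 0, 0], [0, 0, 0], 1]
  ]
}}

```text
time: 9.55
tool_pos: [516.6, -12.6, 17.9]
tcp_rot: [180.0, -0.5, -0.8]
ft_force: [-0.3, -0.8, -0.3]
finger_gap: -0.0
```

```bash
python3 -c "
from h import *
look([604,-93,.04])"
```

```text
pack [ 6.07382e+02 -9.29070e+01  5.90000e-02] cost 58 area 2827 board [ -55.7 -137.     1.5] guards L,R [[527.7, -14.9], [537.3, -179.7]]
9.6 [516.6 -12.6  17.9] [180.   -0.5  -0.8] [-0.4 -0.2  0.2]
```

Nearly home. I'll nudge it until there is resistance at the board, then back off clear.

Call:
{"method": "play_rows", "body": {
  "deltas": [
    [[0.003, 0, 0], [0, 0, 0], 1],
    [[0.003, 0, 0], [0, 0, 0], 1],
    [[0, 0, 0], [0, 0, 0], 1]
  ]
}}

```text
time: 9.98
tool_pos: [520.0, -12.9, 17.1]
tcp_rot: [-179.9, -0.2, -0.9]
ft_force: [-0.4, -0.5, 0.6]
finger_gap: 0.0
```

Call:
{"method": "play_rows", "body": {
  "deltas": [
    [[-0.02, 0, 0], [0, 0, 0], 1],
    [[-0.03, 0, 0], [0, 0, 0], 1],
    [[-0.03, 0, -0.03], [0, 0, 0], 1],
    [[-0.02, 0, -0.05], [0, 0, 0], 1],
    [[-0.02, 0, -0.05], [0, 0, 0], 1],
    [[0, 0.06, -0.05], [0, 0, 0], 1],
    [[0, 0.06, 0], [0, 0, 0], 1],
    [[0, 0, 0], [0, 0, 0], 1]
  ]
}}

```text
time: 10.98
tool_pos: [397.4, -124.2, 194.2]
tcp_rot: [179.7, -0.9, -0.9]
ft_force: [-0.6, 0.6, -0.5]
finger_gap: -0.2
```

```bash
python3 - <<'E'
from h import *
look([607,-93,.04],"f")
a=cv2.imread("pics/f.png");s=cv2.cvtColor(eyes.snapshot("side"),cv2.COLOR_RGB2BGR)
o=np.hstack([cv2.resize(a[110:250,120:400],(400,200)),cv2.resize(s[80:270,130:330],(400,380))[:200*1]]) if 0 else np.vstack([cv2.resize(a[120:240,240:390],(600,480))[:300],cv2.resize(s[90:220,140:340],(600,390))[:300]])
cv2.imwrite("pics/fc.png",o)
E
```

```text
pack [ 6.11001e+02 -9.48020e+01  2.30000e-02] cost 118 area 4612 board [ -52.1 -139.    -0.5] guards L,R [[534.1, -14.1], [537.9, -179.0]]
11.03 [ 397.9 -122.6  194.4] [179.7  -1.   -0.9] [ 0.2 -0.4  1. ]
```

View pics/fc.png

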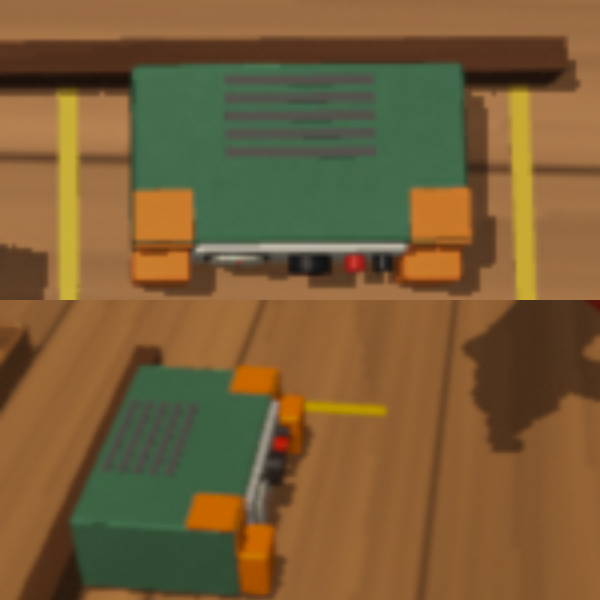

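```bash
python3 - <<'E'
from h import *
a,b=[cv2.imread(f"pics/{n}.png")[165:235,148:238].astype(int) for n in("top0","f")]
print("grey diff frac",(abs(a-b).max(2)>40).mean())
print(r.hand_in())
E
```

```text
grey diff frac 0.0
the job is handed in; nothing more can be done
None
```

I walked the green pack into the right-hand bay by pushing its orange guards in turn (right, left, right, left), and handed the job in after about 11 s of the 48 s allowed.

**Last checks, from the top camera:**
- **Against the board:** The pack's origin measured x = -52 mm in the board's frame. Fully home is -55 mm, so this reads about 3 mm too far. That is physically impossible and is about the size of the calibration error, so I take it as touching or within a few mm.
- **Position and angle:** It was 6 mm off the bay's centre (y = -139 mm) and -0.5° from square. The largest swing I measured was about 7°, which is how it started.
- **Flat:** It looked flat on its feet in the side view; I did not measure the tilt.
- **Arm and grey pack:** The gripper ended about 190 mm up, clear of everything. The grey pack's part of the picture had not changed since the start.

**Not confirmed:**
- **No contact force at the board:** I saw no clear rise in force on the last nudge, so contact with the board rests on the pictures alone.
- **Panel contact:** I did not measure contact with the front panel directly. The fingers stayed on the guards, and the gripper's linkage ran about 25 mm above the pack.

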